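Assemble the tiered lunch box on its mat

TASK

Put the lunch box together on the cork mat, building it up from the bottom one part at a time: first the deep tier in the middle of the mat and lengthwise along it, then the divided tier, then the shallow cutlery tray, and last the wooden lid. Each part must sit fully home on the one below, and the mug, flask and salt shaker stay where they are.

Things in the scene. Friction and masses are not known exactly. Their poses are not given: they have to be found in the camera images.
- mat: Flat rectangular cork mat fixed to the surface, 150 mm (own x) by 90 mm (own y), 5 mm thick. Origin: centre of its underside, on the work surface; z up. (A solid wall shelf overhangs the back of the counter beyond about x = 0.68 m, some 0.3 to 0.4 m above it: swing the arm round well short of it.)
- deep_tier: Deep open steel tier, undivided, 48 mm high with foot. 120 x 64 mm outside (own x, y), mouth 112 x 56. Its rounded foot, 104 x 50 x 6 mm, drops loosely into the mouth of the part below; the body then rests on that rim. Origin: centre of foot underside, z up; either way round.
- divided_tier: Open steel tier with one crosswise divider (top 12 mm below rim), 36 mm high with foot. Home: origin 42 mm above deep tier's. 120 x 64 mm outside (own x, y), mouth 112 x 56. Its rounded foot, 104 x 50 x 6 mm, drops loosely into the mouth of the part below; the body then rests on that rim. Origin: centre of foot underside, z up; either way round.
- cutlery_tray: Shallowest open steel tier, one low lengthwise rib (top 11 mm below rim), 28 mm high with foot. Home: origin 30 mm above divided tier's. 120 x 64 mm outside (own x, y), mouth 112 x 56. Its rounded foot, 104 x 50 x 6 mm, drops loosely into the mouth of the part below; the body then rests on that rim. Origin: centre of foot underside, z up; either way round.
- lid: Light wooden lid, 120 x 64 mm (own x, y). Rounded foot 104 x 50 x 6 mm below, plate from 6 to 14 mm, then a central grip bar 60 mm long (x), 12 mm wide (y), top at 46 mm. Origin: centre of foot underside, z up; either way round. Home: origin 22 mm above cutlery tray's.
- mug: Bystander: green and white mug with a handle, 78 mm across, 101 mm high; behind the work. Origin: underneath it, on the surface. Not to be moved.
- flask: Bystander: grey steel drinking flask with a black cap, 72 mm across, 250 mm high; behind on the left. Origin: centre of its underside. Not to be moved.
- salt_shaker: Bystander: clear and grey salt shaker, 44 mm across, 90 mm high; behind on the right. Origin: centre of its underside. Not to be moved.

How it is judged:
By the outcome, as a careful person would: the job done as asked, in the order asked, and still so for the second after the job is handed in, with the robot touching nothing.
It also fails if it takes over 131 s, if anything falls off the work surface, if the arm or the gripper's body presses on something with over 40 N, if the wrist force passes 120 N, or if a joint passes its speed limit or range.

ROBOT

A 6-joint arm with a two-finger parallel gripper is mounted at the origin on a cart in front of the work surface, level with it; the furniture and walls round the work are solid. World frame = base frame: x ahead of the robot, y to its left, z up, the work surface at z = 0. Lengths are in m, angles in rad, forces in N, time in s.
With the tool pointing down it reaches from about 0.35 to 0.975 m from the base axis. Payload 4.9 kg.
Tool frame: the origin (TCP) lies at the very end of the fingers, on their centre line; the grasp point (between the pads) lies 19 mm behind it (ctrl.grasp_offset is the distance from the TCP to the grasp point, in m); z points along the fingers, y is the line along which they close (so a half turn about z gives the same grasp; the last joint's range is limited). The gripper opens to 85 mm and grips with 20 to 120 N. Pads are 22 mm wide; open, the fingers measure 114 mm over their backs; the gripper's body (76 mm by 85 mm) begins 54 mm behind the grasp point. The pads swing forward as they close: fully open they stand 13 mm farther back than shut.
Start: joints at [-1.418, 0.053, 1.613, -0, 1.476, -0.119], TCP at [0.168, -0.602, 0.231] pointing down, gripper open.
Joint ranges: [-3.01, 3.01], [-1.01, 2.22], [0.06, 2.58], [-1.02, 4.17], [0.09, 2.62], [-3.14, 3.14]. Speed limits (rad/s): [2.57, 2.57, 3.14, 3.14, 3.14, 3.14].

INTERFACE

Orientations are given as a rotation vector (axis times angle).
In Python, from station import ctrl, optics gives the robot as it stands.
- The arm moves only by the shell command python3 -m handwheel 'ROWS' [OPENING] [FORCE]. ROWS is JSON, a list of rows, each an object of numbers: "tx", "ty", "tz": the shift along the tool's x, y, z in mm; "roll": the turn about the tool's z in rad. A call has 1 to 12 rows; each row shifts and turns the commanded pose from where the row before left it, along the tool's axes as they then stand; what a row does not reach is not made up. A row lasts 1/12 s, in which the tool goes at most 41.7 mm and 7.16 degrees, less where a joint would pass 70% of its speed; a pose out of reach is approached as far as the arm can. A call with a gripper value outside its range is refused whole. OPENING is the finger opening in mm, from 0 to 85.4, set as the call begins (- or left out, the last holds). The fingers move at their own pace and stop on an object; FORCE is the grip in N (left out, the last holds). Time passes only in rows, so rows that do not move let the fingers close. It gives the time, the measured TCP pose, the force, the opening and the grip force at its end, in the units of the state.
- ctrl.get_obs(): the state, without advancing time (a new reading comes with each control period).
- optics.get_image(name): name is "side" or "top" or "wrist"; returns (picture, depth): 420x560x3 uint8, red, green, blue; 420x560 float32, m along the optical axis (not along the pixel's ray), 0 where there is no reading.
- optics.camera_params(name): a dict with "mtx" (3x3 intrinsics, pixels), "k1" (the pictures are not rectified: a ray, as slopes to the right and down, at radius r is drawn at 1 + k1 r^2 times it, then the intrinsics apply), "extrinsics" (4x4, takes a point from camera to world coordinates); the wrist camera has in their place "tool_from_camera" (4x4, takes a point from camera to tool coordinates, whose origin is the TCP and whose axes are the flange's). Camera axes: x right, y down, z forward; pixel columns grow to the right and rows downward; lengths in m; the calibration is good to about 2 mm. A picture is of the moment at which its call begins: read the wrist's pose just before it. camera_params takes no time and is no camera call.
- ctrl.finish_job(): hands the job in; it is judged then, once.
The state is a dict: "t": time; "q": joint angles; "dq": joint speeds; "effort": joint torques, N m; "tool_pos": TCP position; "tool_rot": TCP orientation; "contact_force": force on the tool from outside, world axes, zero at the start; "wrist_torque": the same for the moment, N m; "opening": finger opening in m; "grip_force": force on a finger pad.
Only numpy, scipy, OpenCV 4.12 (cv2) and the standard library are available. Lean on these libraries where they do the work, as an engineer would, in place of code of your own. Each camera call takes 0.05 s, during which the arm holds its last target. There are 200 camera calls.

## Working session

There is one attempt and no reset: what is moved stays moved. The work goes in short steps, Python scripts to look and compute and a shell command to move; the robot and the scene stay as the last step left them, time stands still between calls to the robot, and variables do not carry over. Pictures are saved under pics/ and viewed, at most 14 in all, crops included, and the job is handed in when it is done.

```bash
ls; mkdir -p pics; cat > h.py <<'E'
import numpy as np, cv2
from station import ctrl, optics
from scipy.spatial.transform import Rotation as R
def cloud(name):
    o=ctrl.get_obs(); im,d=optics.get_image(name); p=optics.camera_params(name)
    K=np.array(p["mtx"]); k1=p["k1"]
    v,u=np.mgrid[0:420,0:560]
    x=(u-K[0,2])/K[0,0]; y=(v-K[1,2])/K[1,1]
    r0=np.hypot(x,y); r=r0.copy()
    for _ in range(20): r=r0/(1+k1*r*r)
    s=np.where(r0>0,r/np.maximum(r0,1e-9),1)
    P=np.stack([x*s*d,y*s*d,d,np.ones_like(d)],-1)
    if "extrinsics" in p: T=np.array(p["extrinsics"])
    else:
        W=np.eye(4); W[:3,:3]=R.from_rotvec(o["tool_rot"]).as_matrix(); W[:3,3]=o["tool_pos"]
        T=W@np.array(p["tool_from_camera"])
    X=(P@T.T)[...,:3]; X[d<=0]=np.nan
    return im,d,X
def save(im,f): cv2.imwrite("pics/"+f,cv2.cvtColor(im,cv2.COLOR_RGB2BGR))
E
python3 - <<'E'
from h import *
for n in ("top","side"):
    im,d,X=cloud(n); save(im,n+"0.png"); np.save(n+"0.npy",X)
o=ctrl.get_obs(); print(o)
p=optics.camera_params("wrist"); print(p); print(optics.camera_params("top")["extrinsics"])
E
```

```text
pics
{'t': 0.1, 'q': array([-1.41799581e+00,  5.32583124e-02,  1.61419125e+00, -2.17795078e-05,
        1.47602185e+00, -1.19010496e-01]), 'dq': array([ 1.62571345e-03, -1.10072222e-03, -3.28783054e-03,  5.87638524e-05,
        1.88255731e-04,  1.17820769e-04]), 'effort': array([ 3.36060621e-04, -3.94902205e+01, -3.71362388e+01, -5.44797990e-05,
        3.94264251e-03, -1.49611719e-05]), 'tool_pos': array([ 0.16769631, -0.60147508,  0.2301855 ]), 'tool_rot': array([-3.11076295e+00, -4.25395388e-01,  8.38567956e-05]), 'contact_force': array([-0.0900331 , -0.45267721,  0.40900319]), 'wrist_torque': array([ 0.01158216, -0.01451197, -0.05071803]), 'grip_force': 0.0, 'opening': 0.08536655475607424}
{'mtx': array([[300.1626345 ,   0.        , 277.82586069],
       [  0.        , 300.1626345 , 203.62561115],
       [  0.        ,   0.        ,   1.        ]]), 'k1': -0.046249745944189465, 'tool_from_camera': array([[ 4.82084320e-04, -9.57247438e-01, -2.89269961e-01,
         7.47528995e-02],
       [ 9.99999747e-01,  6.12840701e-04, -3.61447807e-04,
         4.13272954e-04],
       [ 5.23271393e-04, -2.89269714e-01,  9.57247491e-01,
        -1.42049577e-01],
       [ 0.00000000e+00,  0.00000000e+00,  0.00000000e+00,
         1.00000000e+00]])}
[[-0.01935032 -0.984077    0.17668625  0.28573168]
 [-0.99967589  0.02196727  0.01286705 -0.00966986]
 [-0.01654349 -0.17638    -0.98418312  1.52925063]
 [ 0.          0.          0.          1.        ]]
```

View pics/top0.png

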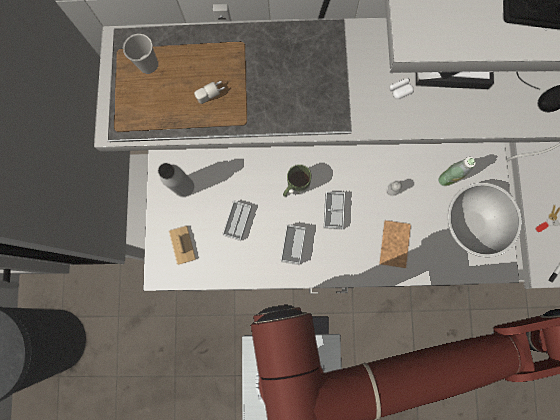

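View pics/side0.png

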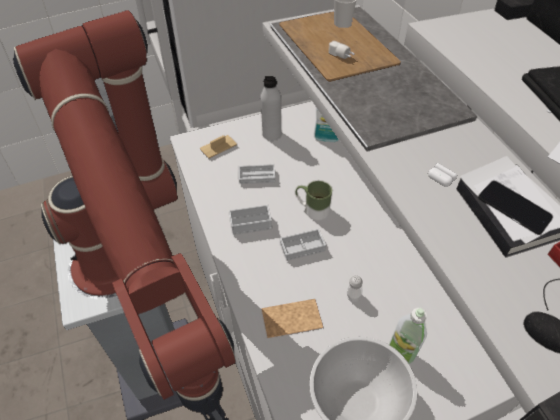

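The top view shows the lid at (181,245), tiers at (240,220), (296,243) and (335,210), the mat at (395,243), the flask at (172,178), the mug at (298,180) and the shaker at (394,187). Next I'll measure rim heights and poses.

```bash
cat >> h.py <<'E'
def rect(pts):
    (c,(w,h),a)=cv2.minAreaRect((pts[:,:2]*1000).astype(np.float32))
    if w<h: w,h,a=h,w,a+90
    return np.round(c,1),np.round((w,h),1),round(((a+90)%180)-90,1)
E
python3 - <<'E'
from h import *
X=np.load("top0.npy"); im=cv2.cvtColor(cv2.imread("pics/top0.png"),cv2.COLOR_BGR2RGB)
for n,(u,v) in dict(lid=(181,245),A=(240,220),B=(296,243),C=(335,210)).items():
    P=X[v-30:v+30,u-25:u+25].reshape(-1,3); P=P[np.isfinite(P).all(1)]
    z0=np.median(P[:,2]); Q=P[P[:,2]>z0+0.012]; top=np.percentile(Q[:,2],95)
    print(n,"surf",round(z0,4),"top",np.percentile(Q[:,2],[50,80,90,95,99]).round(4))
    print("  all",rect(Q)," rim",rect(Q[Q[:,2]>top-0.008]))
# mat by colour
hsv=cv2.cvtColor(im,cv2.COLOR_RGB2HSV)
m=np.zeros((420,560),bool); m[212:275,372:420]=1
m&=(hsv[...,1]>70); P=X[m]; P=P[np.isfinite(P).all(1)]
print("mat",rect(P),P[:,2].mean(),m.sum())
for n,(u,v) in dict(flask=(172,178),mug=(298,180),salt=(394,187)).items():
    P=X[v-20:v+20,u-20:u+20].reshape(-1,3); Q=P[P[:,2]>.03]; print(n,rect(Q),Q[:,2].max())
crop=im[190:280,150:430]; save(cv2.resize(crop,(784,252),interpolation=cv2.INTER_CUBIC),"crop0.png")
E
```

```text
lid surf 0.0015 top [0.0171 0.0238 0.0439 0.0466 0.0499]
  all (array([449.8, 359.7]), array([119.5,  64.5]), 15.5)  rim (array([449.5, 359.9]), array([59.1, 13.9]), 16.1)
A surf 0.0015 top [0.0213 0.0276 0.0299 0.0314 0.0342]
  all (array([527.3, 173.8]), array([120.3,  65.4]), -17.5)  rim (array([527.2, 173.8]), array([120.1,  65.4]), -17.5)
B surf 0.0016 top [0.0411 0.0485 0.0505 0.0522 0.0545]
  all (array([441.8, -12.1]), array([120.9,  63.9]), -10.5)  rim (array([441.7, -12.1]), array([119.8,  63.9]), -10.5)
C surf 0.0011 top [0.0259 0.036  0.0382 0.0395 0.043 ]
  all (array([ 565. , -124.7]), array([136.7, 120.1]), -5.4)  rim (array([ 565.1, -124.5]), array([137.2, 119. ]), -5.1)
mat (array([ 437.5, -353.2]), array([148.8,  90.6]), -9.8) 0.004565987046734487 1169
flask (array([639.8, 353.1]), array([70.9, 54.9]), -48.4) 0.25553039391557664
mug (array([648. , -22.5]), array([104.6,  74.7]), -71.2) 0.10694882427548436
salt (array([ 616.6, -348.7]), array([38.4, 36.3]), -4.0) 0.09192150309026736
```

View pics/crop0.png

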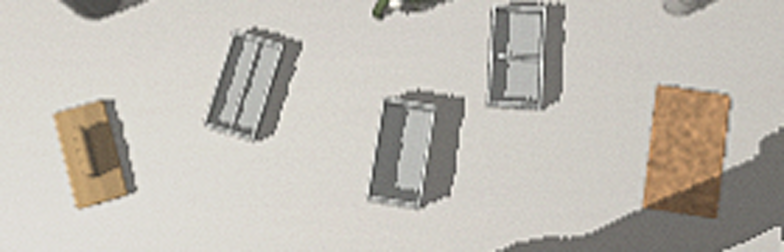

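Heights and ribs identify them: A is the cutlery tray, B the deep tier and C the divided tier. First I'll refine the mat with the wrist camera.

```bash
cat >> h.py <<'E'
def plan(x,y,z,yaw):
    "mm, deg -> shift in present tool axes, then roll"
    o=ctrl.get_obs(); M=R.from_rotvec(o["tool_rot"]).as_matrix()
    h=np.degrees(np.arctan2(M[1,0],M[0,0]))
    d=M.T@(np.array([x,y,z])-o["tool_pos"]*1000)
    L=np.linalg.norm(d)
    print("t",round(o["t"],2),"tool",(o["tool_pos"]*1000).round(1),"heading",h.round(2),"tilt",M[:,2].round(4))
    print(" shift",d.round(1),"L",L.round(1),"n>=",int(np.ceil(L/41)),"roll",np.radians(h-yaw).round(4),"q",o["q"].round(2))
    for n in (int(np.ceil(L/41)),): print(" each",(d/max(n,1)).round(2))
E
python3 -c "
from h import *
plan(437,-353,230,-9.8)"
```

```text
t 0.1 tool [ 167.7 -601.5  230.2] heading 15.57 tilt [-3.0e-04  1.9e-03 -1.0e+00]
 shift [ 326.1 -167.     0.6] L 366.4 n>= 9 roll 0.4429 q [-1.42  0.05  1.61 -0.    1.48 -0.12]
 each [ 36.24 -18.56   0.06]
```

```bash
python3 -m handwheel '[{"tx":20,"ty":-10},{"tx":36,"ty":-18.5},{"tx":36,"ty":-18.5},{"tx":36,"ty":-18.5},{"tx":36,"ty":-18.5},{"tx":36,"ty":-18.5},{"tx":36,"ty":-18.5},{"tx":36,"ty":-18.5},{"tx":36,"ty":-18.5},{"tx":18,"ty":-9},{"roll":0.11},{"roll":0.11}]'
python3 -m handwheel '[{"roll":0.11},{"roll":0.113},{},{},{},{}]'
python3 - <<'E'
from h import *
im,d,X=cloud("wrist"); save(im,"w_mat.png")
hsv=cv2.cvtColor(im,cv2.COLOR_RGB2HSV); m=(hsv[...,1]>70)&np.isfinite(X[...,0])&(abs(X[...,2])<.02)&(abs(X[...,0]-.437)<.12)&(abs(X[...,1]+.353)<.1)
n,l,s,c=cv2.connectedComponentsWithStats(m.astype(np.uint8)); k=1+s[1:,4].argmax(); P=X[l==k]
print(rect(P),P[:,2].mean(),s[k])
plan(442,-12,230,-10.5)
E
```

```text
$[0]: bad value
$[0]: bad value
Traceback (most recent call last):
ValueError: attempt to get argmax of an empty sequence
```

View pics/w_mat.png

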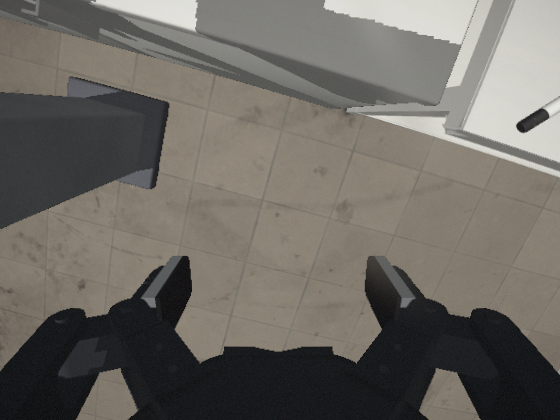

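Both calls were refused, so the arm didn't move and this picture shows only the floor, with the fingers at about (180,285) and (385,285). Rows probably need all four keys.

```bash
python3 -m handwheel '[{"tx":20,"ty":-10,"tz":0,"roll":0},{"tx":36,"ty":-18.5,"tz":0,"roll":0},{"tx":36,"ty":-18.5,"tz":0,"roll":0},{"tx":36,"ty":-18.5,"tz":0,"roll":0},{"tx":36,"ty":-18.5,"tz":0,"roll":0},{"tx":36,"ty":-18.5,"tz":0,"roll":0},{"tx":36,"ty":-18.5,"tz":0,"roll":0},{"tx":36,"ty":-18.5,"tz":0,"roll":0},{"tx":36,"ty":-18.5,"tz":0,"roll":0},{"tx":18,"ty":-9,"tz":0,"roll":0},{"tx":0,"ty":0,"tz":0,"roll":0.11},{"tx":0,"ty":0,"tz":0,"roll":0.11}]'
python3 -m handwheel '[{"tx":0,"ty":0,"tz":0,"roll":0.11},{"tx":0,"ty":0,"tz":0,"roll":0.113},{"tx":0,"ty":0,"tz":0,"roll":0},{"tx":0,"ty":0,"tz":0,"roll":0},{"tx":0,"ty":0,"tz":0,"roll":0},{"tx":0,"ty":0,"tz":0,"roll":0}]'
python3 - <<'E'
from h import *
im,d,X=cloud("wrist"); save(im,"w_mat2.png")
hsv=cv2.cvtColor(im,cv2.COLOR_RGB2HSV); m=(hsv[...,1]>70)&np.isfinite(X[...,0])&(abs(X[...,2])<.02)&(abs(X[...,0]-.437)<.12)&(abs(X[...,1]+.353)<.1)
n,l,s,c=cv2.connectedComponentsWithStats(m.astype(np.uint8)); k=1+s[1:,4].argmax(); P=X[l==k]
print(rect(P),P[:,2].mean(),s[k])
plan(442,-12,230,-10.5)
E
```

```text
t: 1.15
tool_pos: [0.438, -0.3521, 0.2309]
tool_rot: [-3.14, -0.078, 0.001]
contact_force: [0.2, 0.3, 0.5]
opening: 0.0854
grip_force: 0.0
t: 1.65
tool_pos: [0.4369, -0.3537, 0.2312]
tool_rot: [-3.13, 0.266, 0.0]
contact_force: [0.1, -0.6, 0.0]
opening: 0.0857
grip_force: 0.0
(array([ 440.3, -354.4]), array([148.1,  89.8]), -9.9) 0.004284063656761218 [ 241  111   75  118 8323]
t 1.7 tool [ 436.9 -353.7  231.2] heading -9.75 tilt [-1.e-04  1.e-04 -1.e+00]
 shift [ -52.8 -337.6    1.3] L 341.7 n>= 9 roll 0.0131 q [-0.81 -0.1   1.76  0.    1.48  0.93]
 each [ -5.87 -37.51   0.14]
```

View pics/w_mat2.png

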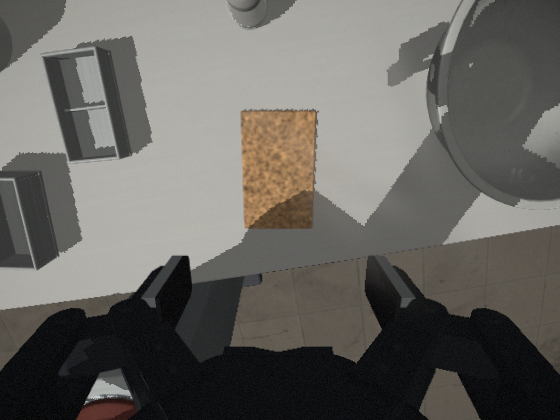

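The mat is fully visible at (241–318, 110–229) and agrees with the top camera. On to the deep tier.

```bash
cat >> h.py <<'E'
def look(name,f,x,y,zlo,zhi,rad=.085):
    "rect of points in a height band near (x,y) m, largest cluster"
    im,d,X=cloud(name)
    if f: save(im,f)
    m=np.isfinite(X[...,0])&(X[...,2]>zlo)&(X[...,2]<zhi)&(np.hypot(X[...,0]-x,X[...,1]-y)<rad)
    n,l,s,c=cv2.connectedComponentsWithStats(m.astype(np.uint8)); k=1+s[1:,4].argmax(); P=X[l==k]
    r=rect(P); print(name,r,"z pct",np.percentile(P[:,2],[5,50,95]).round(4),len(P)); return r
E
python3 -m handwheel '[{"tx":-3,"ty":-19,"tz":0,"roll":0.013},{"tx":-5.9,"ty":-37.5,"tz":0,"roll":0},{"tx":-5.9,"ty":-37.5,"tz":0,"roll":0},{"tx":-5.9,"ty":-37.5,"tz":0,"roll":0},{"tx":-5.9,"ty":-37.5,"tz":0,"roll":0},{"tx":-5.9,"ty":-37.5,"tz":0,"roll":0},{"tx":-5.9,"ty":-37.5,"tz":0,"roll":0},{"tx":-5.9,"ty":-37.5,"tz":0,"roll":0},{"tx":-5.9,"ty":-37.5,"tz":0,"roll":0},{"tx":-3,"ty":-19,"tz":0,"roll":0},{"tx":0,"ty":0,"tz":0,"roll":0},{"tx":0,"ty":0,"tz":0,"roll":0}]'
python3 - <<'E'
from h import *
c,s,a=look("wrist","w_deep.png",.442,-.012,.038,.06)
plan(c[0],c[1],15,a)
E
```

```text
t: 2.7
tool_pos: [0.4463, -0.011, 0.2315]
tool_rot: [3.128, -0.284, 0.001]
contact_force: [1.0, 0.1, 0.3]
opening: 0.0851
grip_force: 0.0
wrist (array([442.9, -13.4]), array([120.6,  64.1]), -10.5) z pct [0.0402 0.0467 0.0482] 1346
t 2.75 tool [446.4 -11.8 231.4] heading -10.49 tilt [ 2.e-04 -6.e-04 -1.e+00]
 shift [ -3.2   2.  216.4] L 216.4 n>= 6 roll 0.0002 q [-0.19 -0.4   2.01 -0.    1.53  1.56]
 each [-0.54  0.34 36.07]
```

```bash
python3 -m handwheel '[{"tx":-3.2,"ty":2,"tz":20,"roll":0},{"tx":0,"ty":0,"tz":36,"roll":0},{"tx":0,"ty":0,"tz":38,"roll":0},{"tx":0,"ty":0,"tz":38,"roll":0},{"tx":0,"ty":0,"tz":36,"roll":0},{"tx":0,"ty":0,"tz":26,"roll":0},{"tx":0,"ty":0,"tz":16,"roll":0},{"tx":0,"ty":0,"tz":6,"roll":0},{"tx":0,"ty":0,"tz":0,"roll":0},{"tx":0,"ty":0,"tz":0,"roll":0}]'
python3 -c "
from h import *
plan(442.9,-13.4,15,-10.5)"
python3 -m handwheel '[{"tx":0,"ty":0,"tz":0,"roll":0},{"tx":0,"ty":0,"tz":0,"roll":0},{"tx":0,"ty":0,"tz":0,"roll":0},{"tx":0,"ty":0,"tz":0,"roll":0},{"tx":0,"ty":0,"tz":0,"roll":0},{"tx":0,"ty":0,"tz":0,"roll":0},{"tx":0,"ty":0,"tz":0,"roll":0},{"tx":0,"ty":0,"tz":0,"roll":0}]' 50 50
```

```text
t: 3.58
tool_pos: [0.4435, -0.0139, 0.0161]
tool_rot: [3.128, -0.291, 0.001]
contact_force: [0.4, 1.6, 0.3]
opening: 0.0851
grip_force: 0.0
t 3.58 tool [443.5 -13.9  16.1] heading -10.63 tilt [ 9.e-04 -3.e-04 -1.e+00]
 shift [-0.7 -0.4  1.1] L 1.3 n>= 1 roll -0.0022 q [-0.2  -0.14  2.19 -0.    1.09  1.56]
 each [-0.73 -0.41  1.05]
t: 4.25
tool_pos: [0.4447, -0.0135, 0.0175]
tool_rot: [3.127, -0.289, 0.006]
contact_force: [-0.6, -0.6, 6.3]
opening: 0.0632
grip_force: 56.2
```

```bash
python3 -m handwheel '[{"tx":0,"ty":0,"tz":-10,"roll":0},{"tx":0,"ty":0,"tz":-25,"roll":0},{"tx":0,"ty":0,"tz":-35,"roll":0},{"tx":0,"ty":0,"tz":-20,"roll":0},{"tx":0,"ty":0,"tz":-10,"roll":0},{"tx":0,"ty":0,"tz":0,"roll":0}]'
python3 -c "
from h import *
plan(441,-354.4,115,-9.9)"
```

```text
t: 4.75
tool_pos: [0.4445, -0.0132, 0.1183]
tool_rot: [3.128, -0.289, 0.009]
contact_force: [0.6, -0.2, -2.3]
opening: 0.0631
grip_force: 55.8
t 4.75 tool [444.5 -13.2 118.3] heading -10.54 tilt [ 0.0056 -0.001  -1.    ]
 shift [ 59.  336.1   3.6] L 341.2 n>= 9 roll -0.0112 q [-0.2  -0.31  2.13  0.    1.31  1.56]
 each [ 6.55 37.34  0.41]
```

```bash
python3 -m handwheel '[{"tx":3,"ty":18,"tz":0,"roll":-0.01},{"tx":5.3,"ty":30,"tz":0,"roll":0},{"tx":6.6,"ty":37.5,"tz":0,"roll":0},{"tx":6.6,"ty":37.5,"tz":0,"roll":0},{"tx":6.6,"ty":37.5,"tz":0,"roll":0},{"tx":6.6,"ty":37.5,"tz":0,"roll":0},{"tx":6.6,"ty":37.5,"tz":0,"roll":0},{"tx":6.6,"ty":37.5,"tz":0,"roll":0},{"tx":5.3,"ty":30,"tz":0,"roll":0},{"tx":3.5,"ty":20,"tz":0,"roll":0},{"tx":2.3,"ty":13,"tz":0,"roll":0},{"tx":0,"ty":0,"tz":0,"roll":0}]'
python3 -m handwheel '[{"tx":0,"ty":0,"tz":20,"roll":0},{"tx":0,"ty":0,"tz":20,"roll":0},{"tx":0,"ty":0,"tz":0,"roll":0},{"tx":0,"ty":0,"tz":0,"roll":0},{"tx":0,"ty":0,"tz":0,"roll":0}]'
python3 - <<'E'
from h import *
plan(441,-354.4,22.5,-9.9)
look("top","t1.png",.44,-.354,.085,.13)
im,d,X=cloud("wrist"); save(im,"w1.png")
E
```

```text
t: 5.75
tool_pos: [0.4415, -0.3555, 0.1134]
tool_rot: [-3.128, 0.277, 0.004]
contact_force: [-0.4, 1.1, -1.7]
opening: 0.0633
grip_force: 55.9
t: 6.17
tool_pos: [0.4427, -0.3533, 0.0755]
tool_rot: [-3.129, 0.272, 0.0]
contact_force: [0.9, -0.2, -1.6]
opening: 0.0633
grip_force: 55.8
t 6.17 tool [ 442.7 -353.3   75.5] heading -9.93 tilt [-1.e-04  3.e-04 -1.e+00]
 shift [-1.5  1.4 53. ] L 53.1 n>= 2 roll -0.0005 q [-0.81  0.06  1.88  0.    1.2   0.94]
 each [-0.75  0.69 26.52]
top (array([ 490.1, -336.5]), array([25.8, 17.7]), -9.9) z pct [0.0859 0.1012 0.1089] 31
```

View pics/w1.png

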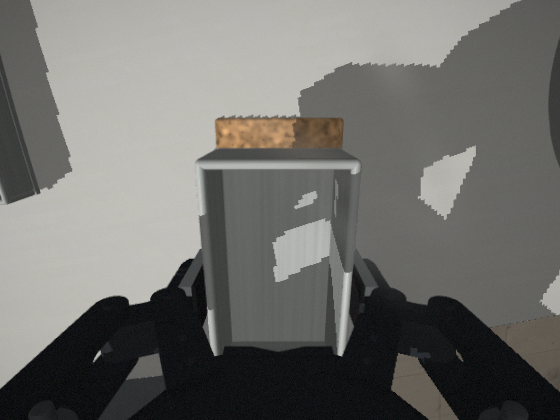

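The held tier (rim u 197–358) is aligned with the mat beneath it (u 215–343). Lowering now.

```bash
python3 -m handwheel '[{"tx":-1.0,"ty":0.8,"tz":12,"roll":0},{"tx":0,"ty":0,"tz":16,"roll":0},{"tx":0,"ty":0,"tz":12,"roll":0},{"tx":0,"ty":0,"tz":7,"roll":0},{"tx":0,"ty":0,"tz":3,"roll":0},{"tx":0,"ty":0,"tz":1.5,"roll":0},{"tx":0,"ty":0,"tz":0.5,"roll":0},{"tx":0,"ty":0,"tz":0,"roll":0},{"tx":0,"ty":0,"tz":0,"roll":0}]'
python3 -c "
from h import *
plan(441,-354.4,22.5,-9.9)"
```

```text
t: 7.02
tool_pos: [0.4418, -0.3552, 0.0241]
tool_rot: [3.129, -0.273, 0.002]
contact_force: [0.6, 0.5, -1.7]
opening: 0.0634
grip_force: 56.0
t 7.02 tool [ 441.8 -355.2   24.1] heading -9.98 tilt [ 0.001 -0.001 -1.   ]
 shift [-1.  -0.7  1.6] L 2.0 n>= 1 roll -0.0014 q [-0.81  0.14  1.9   0.    1.11  0.94]
 each [-0.97 -0.66  1.56]
```

```bash
python3 -m handwheel '[{"tx":0,"ty":0,"tz":0.7,"roll":0},{"tx":0,"ty":0,"tz":0.7,"roll":0},{"tx":0,"ty":0,"tz":0.7,"roll":0},{"tx":0,"ty":0,"tz":0,"roll":0},{"tx":0,"ty":0,"tz":0,"roll":0}]'
```

```text
t: 7.43
tool_pos: [0.4417, -0.3551, 0.0225]
tool_rot: [3.129, -0.273, 0.001]
contact_force: [-2.7, 2.4, 5.3]
opening: 0.0635
grip_force: 56.9
```

Contact. Release, rise and measure.

```bash
python3 -m handwheel '[{"tx":0,"ty":0,"tz":0,"roll":0},{"tx":0,"ty":0,"tz":0,"roll":0},{"tx":0,"ty":0,"tz":0,"roll":0},{"tx":0,"ty":0,"tz":0,"roll":0},{"tx":0,"ty":0,"tz":-10,"roll":0},{"tx":0,"ty":0,"tz":-25,"roll":0},{"tx":0,"ty":0,"tz":-38,"roll":0},{"tx":0,"ty":0,"tz":-40,"roll":0},{"tx":0,"ty":0,"tz":-40,"roll":0},{"tx":0,"ty":0,"tz":-40,"roll":0},{"tx":0,"ty":0,"tz":-20,"roll":0},{"tx":0,"ty":0,"tz":0,"roll":0}]' 85
python3 -m handwheel '[{"tx":0,"ty":0,"tz":0,"roll":0},{"tx":0,"ty":0,"tz":0,"roll":0}]'
python3 - <<'E'
from h import *
look("wrist","w2.png",.441,-.354,.045,.065)
look("top","t2.png",.441,-.354,.045,.065)
X=np.load("top0.npy"); P=X.reshape(-1,3); P=P[np.isfinite(P).all(1)]
P=P[(P[:,2]>.028)&(P[:,2]<.045)&(abs(P[:,0]-.56)<.075)&(abs(P[:,1]+.12)<.05)]
print("C",rect(P))
plan(563,-125,230,-6)
E
```

```text
t: 8.43
tool_pos: [0.4437, -0.3571, 0.2429]
tool_rot: [3.121, -0.272, 0.016]
contact_force: [0.6, 0.3, 0.9]
opening: 0.0851
grip_force: 0.0
t: 8.6
tool_pos: [0.4409, -0.3543, 0.2333]
tool_rot: [-3.129, 0.273, 0.002]
contact_force: [0.3, 0.9, -0.5]
opening: 0.0848
grip_force: 0.0
wrist (array([ 440.2, -354.2]), array([120.8,  64. ]), -9.9) z pct [0.0473 0.0516 0.0532] 1304
top (array([ 475.9, -329.8]), array([48.9,  4.3]), -8.8) z pct [0.046  0.0531 0.0574] 24
C (array([ 563.8, -119.3]), array([140.7,  99.1]), -0.4)
t 8.7 tool [ 440.6 -353.9  231.9] heading -9.98 tilt [-0.0027  0.0029 -1.    ]
 shift [  80.9 -246.6    2.2] L 259.6 n>= 7 roll -0.0695 q [-0.81 -0.09  1.75  0.    1.48  0.94]
 each [ 11.56 -35.24   0.31]
```

The deep tier sits centred and lengthwise. Next the divided tier.

```bash
python3 -m handwheel '[{"tx":6,"ty":-17,"tz":0,"roll":-0.035},{"tx":11,"ty":-33,"tz":0,"roll":-0.035},{"tx":12,"ty":-38,"tz":0,"roll":0},{"tx":12,"ty":-38,"tz":0,"roll":0},{"tx":12,"ty":-38,"tz":0,"roll":0},{"tx":12,"ty":-38,"tz":0,"roll":0},{"tx":9,"ty":-28,"tz":0,"roll":0},{"tx":5,"ty":-16,"tz":0,"roll":0},{"tx":0,"ty":0,"tz":0,"roll":0},{"tx":0,"ty":0,"tz":0,"roll":0},{"tx":0,"ty":0,"tz":0,"roll":0}]'
python3 - <<'E'
from h import *
c,s,a=look("wrist","w3.png",.563,-.125,.027,.043,.075)
plan(c[0],c[1],8,a)
E
```

```text
t: 9.62
tool_pos: [0.5471, -0.1199, 0.2329]
tool_rot: [-3.137, 0.164, 0.004]
contact_force: [-0.1, -0.3, 0.2]
opening: 0.0847
grip_force: 0.0
wrist (array([ 555.7, -149.1]), array([119.8,  58.1]), -5.8) z pct [0.0302 0.0347 0.0362] 701
t 9.67 tool [ 547.1 -120.3  233.2] heading -6.04 tilt [-1.7e-03  2.0e-04 -1.0e+00]
 shift [ 12.   27.8 225.2] L 227.2 n>= 6 roll -0.0042 q [-0.35 -0.1   1.76 -0.    1.48  1.33]
 each [ 1.99  4.63 37.54]
```

View pics/w3.png

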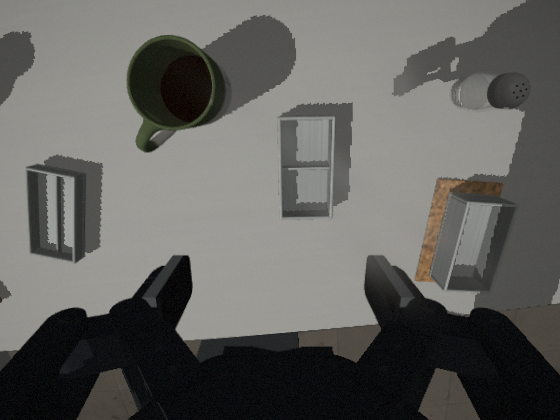

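The divided tier is at u 278–335, v 115–220, and the mug is well clear on the left. My window clipped the tier's edge, so I'll move over it and measure again.

```bash
python3 -m handwheel '[{"tx":6,"ty":13,"tz":0,"roll":0},{"tx":6,"ty":13,"tz":0,"roll":0},{"tx":0,"ty":0,"tz":0,"roll":0},{"tx":0,"ty":0,"tz":0,"roll":0},{"tx":0,"ty":0,"tz":0,"roll":0}]'
python3 - <<'E'
from h import *
c,s,a=look("wrist",None,.556,-.148,.025,.045,.085)
plan(c[0],c[1],6,a)
E
```

```text
t: 10.08
tool_pos: [0.5569, -0.1475, 0.2341]
tool_rot: [-3.137, 0.166, 0.0]
contact_force: [-0.2, -0.4, 0.0]
opening: 0.0847
grip_force: 0.0
wrist (array([ 555.9, -152.8]), array([120.2,  64. ]), -4.8) z pct [0.0272 0.0346 0.0361] 1243
t 10.13 tool [ 556.9 -147.   234.1] heading -6.02 tilt [-2.e-04  2.e-04 -1.e+00]
 shift [ -0.3   5.9 228.1] L 228.2 n>= 6 roll -0.0214 q [-0.39 -0.06  1.73  0.    1.48  1.29]
 each [-0.06  0.98 38.02]
```

```bash
python3 -m handwheel '[{"tx":-0.3,"ty":5.9,"tz":20,"roll":-0.021},{"tx":0,"ty":0,"tz":38,"roll":0},{"tx":0,"ty":0,"tz":40,"roll":0},{"tx":0,"ty":0,"tz":40,"roll":0},{"tx":0,"ty":0,"tz":34,"roll":0},{"tx":0,"ty":0,"tz":26,"roll":0},{"tx":0,"ty":0,"tz":18,"roll":0},{"tx":0,"ty":0,"tz":10,"roll":0},{"tx":0,"ty":0,"tz":0,"roll":0},{"tx":0,"ty":0,"tz":0,"roll":0}]'
python3 -c "
from h import *
plan(555.9,-152.8,7,-4.8)"
python3 -m handwheel '[{"tx":0,"ty":0,"tz":0,"roll":0},{"tx":0,"ty":0,"tz":0,"roll":0},{"tx":0,"ty":0,"tz":0,"roll":0},{"tx":0,"ty":0,"tz":0,"roll":0},{"tx":0,"ty":0,"tz":0,"roll":0},{"tx":0,"ty":0,"tz":0,"roll":0},{"tx":0,"ty":0,"tz":0,"roll":0},{"tx":0,"ty":0,"tz":0,"roll":0}]' 50 50
python3 -m handwheel '[{"tx":0,"ty":0,"tz":-10,"roll":0},{"tx":0,"ty":0,"tz":-25,"roll":0},{"tx":0,"ty":0,"tz":-35,"roll":0},{"tx":0,"ty":0,"tz":-35,"roll":0},{"tx":0,"ty":0,"tz":-20,"roll":0},{"tx":0,"ty":0,"tz":-10,"roll":0},{"tx":0,"ty":0,"tz":0,"roll":0}]'
python3 -c "
from h import *
plan(440.2,-354.2,142,-9.9)"
```

```text
t: 10.97
tool_pos: [0.5564, -0.1523, 0.0086]
tool_rot: [3.139, -0.13, 0.0]
contact_force: [0.8, -0.2, 0.9]
opening: 0.0854
grip_force: 0.0
t 10.97 tool [ 556.4 -152.3    8.6] heading -4.76 tilt [ 2.e-04 -0.e+00 -1.e+00]
 shift [-0.4  0.5  1.6] L 1.7 n>= 1 roll 0.0008 q [-0.4   0.18  1.87  0.    1.09  1.26]
 each [-0.43  0.51  1.6 ]
t: 11.63
tool_pos: [0.558, -0.1531, 0.0108]
tool_rot: [3.137, -0.131, 0.007]
contact_force: [-0.4, 0.7, 6.9]
opening: 0.063
grip_force: 56.6
t: 12.22
tool_pos: [0.5576, -0.1529, 0.1467]
tool_rot: [3.137, -0.131, 0.008]
contact_force: [0.3, -0.5, -1.5]
opening: 0.0627
grip_force: 55.8
t 12.22 tool [ 557.6 -152.9  146.7] heading -4.76 tilt [ 0.0052 -0.0022 -1.    ]
 shift [-100.3  210.3    4.5] L 233.0 n>= 6 roll 0.0896 q [-0.4   0.01  1.81 -0.    1.32  1.26]
 each [-16.72  35.05   0.75]
```

```bash
python3 -m handwheel '[{"tx":-7,"ty":15,"tz":0,"roll":0},{"tx":-12,"ty":25,"tz":0,"roll":0},{"tx":-16,"ty":34,"tz":0,"roll":0},{"tx":-17,"ty":35,"tz":0,"roll":0},{"tx":-17,"ty":35,"tz":0,"roll":0},{"tx":-14,"ty":30,"tz":0,"roll":0},{"tx":-10,"ty":21,"tz":0,"roll":0},{"tx":-5.3,"ty":13.3,"tz":0,"roll":0.03},{"tx":0,"ty":2,"tz":0,"roll":0.03},{"tx":0,"ty":0,"tz":0,"roll":0.03},{"tx":0,"ty":0,"tz":15,"roll":0},{"tx":0,"ty":0,"tz":25,"roll":0}]'
python3 -m handwheel '[{"tx":0,"ty":0,"tz":0,"roll":0},{"tx":0,"ty":0,"tz":0,"roll":0},{"tx":0,"ty":0,"tz":0,"roll":0},{"tx":0,"ty":0,"tz":0,"roll":0}]'
python3 - <<'E'
from h import *
plan(442,-354.4,58,-9.9)
im,d,X=cloud("wrist"); save(im,"w4.png"); np.save("w4.npy",X)
E
```

```text
t: 13.22
tool_pos: [0.442, -0.3546, 0.1044]
tool_rot: [3.127, -0.273, 0.005]
contact_force: [0.2, -1.2, -1.8]
opening: 0.0627
grip_force: 55.8
t: 13.55
tool_pos: [0.4412, -0.354, 0.1043]
tool_rot: [3.129, -0.272, 0.002]
contact_force: [0.4, -0.1, -1.6]
opening: 0.0627
grip_force: 55.6
t 13.55 tool [ 441.2 -354.   104.3] heading -9.92 tilt [ 0.0011 -0.001  -1.    ]
 shift [ 0.7  0.2 46.3] L 46.3 n>= 2 roll -0.0004 q [-0.81  0.02  1.86  0.    1.25  0.94]
 each [ 0.37  0.09 23.15]
```

View pics/w4.png

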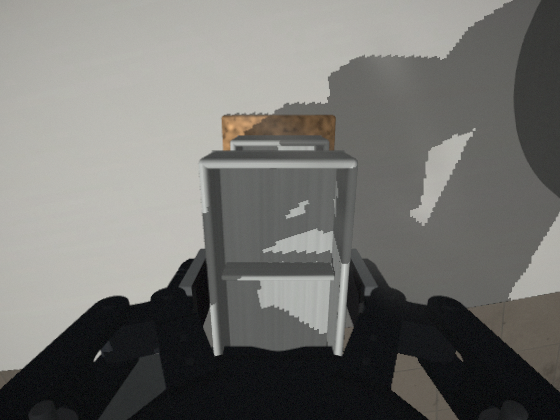

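The held tier's front rim is at (203–357, 158), with the deep tier's rim behind it at (230–327, 143), both well aligned. I'll quantify that.

```bash
cat >> h.py <<'E'
def fit(X,c,yaw,bands):
    "extents of height bands in the stack frame, mm"
    a=np.radians(yaw); e=np.array([np.cos(a),np.sin(a)]); f=np.array([-e[1],e[0]])
    P=X.reshape(-1,3)*1000; P=P[np.isfinite(P).all(1)]
    d=P[:,:2]-c; s=d@e; w=d@f
    for lo,hi in bands:
        m=(P[:,2]>lo)&(P[:,2]<hi)&(abs(w)<50)&(s>0)&(s<75)
        if m.sum()<20: print(lo,hi,"few"); continue
        sf=np.percentile(s[m],99.5); fr=m&(s>10)
        print(lo,hi,"front",sf.round(1),"sides",np.percentile(w[fr],[0.5,99.5]).round(1),"z99",np.percentile(P[m,2],[50,99]).round(1),m.sum())
E
python3 - <<'E'
from h import *
X=np.load("w4.npy"); fit(X,[440.2,-354.2],-9.9,[(49,58),(110,122),(122,136)])
E
```

```text
49 58 front 60.1 sides [-31.9  31.1] z99 [51.9 53.7] 738
110 122 front 58.8 sides [-37.3  37.9] z99 [115.9 121.8] 2380
122 136 front 58.8 sides [-37.   37.7] z99 [128.3 135.3] 5555
```

```bash
python3 -m handwheel '[{"tx":1.0,"ty":0.2,"tz":10,"roll":0},{"tx":0,"ty":0,"tz":14,"roll":0},{"tx":0,"ty":0,"tz":8,"roll":0},{"tx":0,"ty":0,"tz":4,"roll":0},{"tx":0,"ty":0,"tz":3,"roll":0},{"tx":0,"ty":0,"tz":2,"roll":0},{"tx":0,"ty":0,"tz":2,"roll":0},{"tx":0,"ty":0,"tz":1,"roll":0},{"tx":0,"ty":0,"tz":0,"roll":0},{"tx":0,"ty":0,"tz":0,"roll":0}]'
python3 -c "
from h import *
plan(442,-354.4,57.8,-9.9)"
```

```text
t: 14.43
tool_pos: [0.4417, -0.3543, 0.0596]
tool_rot: [3.129, -0.272, 0.001]
contact_force: [-0.5, -0.1, -1.0]
opening: 0.063
grip_force: 55.7
t 14.43 tool [ 441.7 -354.3   59.6] heading -9.92 tilt [ 4.e-04 -4.e-04 -1.e+00]
 shift [0.3 0.1 1.8] L 1.8 n>= 1 roll -0.0004 q [-0.81  0.08  1.88 -0.    1.17  0.94]
 each [0.28 0.06 1.76]
```

```bash
python3 -m handwheel '[{"tx":0,"ty":0,"tz":0.7,"roll":0},{"tx":0,"ty":0,"tz":0.7,"roll":0},{"tx":0,"ty":0,"tz":0.7,"roll":0},{"tx":0,"ty":0,"tz":0.5,"roll":0},{"tx":0,"ty":0,"tz":0,"roll":0},{"tx":0,"ty":0,"tz":0,"roll":0}]'
```

```text
t: 14.93
tool_pos: [0.4418, -0.3543, 0.0578]
tool_rot: [3.13, -0.272, 0.0]
contact_force: [-2.1, 3.1, 6.0]
opening: 0.063
grip_force: 56.6
```

Home at the expected height with contact. Release, rise and measure.

```bash
python3 -m handwheel '[{"tx":0,"ty":0,"tz":0,"roll":0},{"tx":0,"ty":0,"tz":0,"roll":0},{"tx":0,"ty":0,"tz":0,"roll":0},{"tx":0,"ty":0,"tz":0,"roll":0},{"tx":0,"ty":0,"tz":-10,"roll":0},{"tx":0,"ty":0,"tz":-25,"roll":0},{"tx":0,"ty":0,"tz":-38,"roll":0},{"tx":0,"ty":0,"tz":-40,"roll":0},{"tx":0,"ty":0,"tz":-40,"roll":0},{"tx":0,"ty":0,"tz":-25,"roll":0},{"tx":0,"ty":0,"tz":-10,"roll":0},{"tx":0,"ty":0,"tz":0,"roll":0}]' 85
python3 -m handwheel '[{"tx":0,"ty":0,"tz":0,"roll":0},{"tx":0,"ty":0,"tz":0,"roll":0}]'
python3 - <<'E'
from h import *
look("wrist","w5.png",.441,-.354,.075,.095)
plan(522,172,235,-17.5)
E
```

```text
t: 15.93
tool_pos: [0.4428, -0.3554, 0.2491]
tool_rot: [3.125, -0.271, 0.009]
contact_force: [-0.1, -0.2, 0.5]
opening: 0.085
grip_force: 0.0
t: 16.1
tool_pos: [0.4407, -0.3532, 0.2419]
tool_rot: [-3.127, 0.271, 0.005]
contact_force: [-0.0, -0.3, -0.5]
opening: 0.0848
grip_force: 0.0
wrist (array([ 439.9, -353.5]), array([120.2,  64.3]), -9.9) z pct [0.0772 0.0817 0.0831] 1527
t 16.15 tool [ 440.6 -353.1  241.5] heading -9.92 tilt [-0.0035  0.0037 -1.    ]
 shift [ -10.3 -531.3    8.1] L 531.4 n>= 13 roll 0.1322 q [-0.81 -0.09  1.74  0.    1.5   0.94]
 each [ -0.79 -40.87   0.62]
```

```bash
python3 -m handwheel '[{"tx":0,"ty":-18,"tz":0,"roll":0},{"tx":-0.9,"ty":-36,"tz":0,"roll":0},{"tx":-0.9,"ty":-41,"tz":0.5,"roll":0},{"tx":-0.9,"ty":-41,"tz":0.5,"roll":0},{"tx":-0.9,"ty":-41,"tz":0.5,"roll":0},{"tx":-0.9,"ty":-41,"tz":0.5,"roll":0},{"tx":-0.9,"ty":-41,"tz":0.5,"roll":0},{"tx":-0.9,"ty":-41,"tz":0.5,"roll":0},{"tx":-0.9,"ty":-41,"tz":0.5,"roll":0},{"tx":-0.9,"ty":-41,"tz":0.5,"roll":0},{"tx":-0.9,"ty":-41,"tz":0.5,"roll":0},{"tx":-0.9,"ty":-41,"tz":0.5,"roll":0}]'
python3 -m handwheel '[{"tx":0,"ty":-36,"tz":0.5,"roll":0},{"tx":0,"ty":-23,"tz":0.5,"roll":0},{"tx":0,"ty":-9,"tz":0.5,"roll":0},{"tx":0,"ty":0,"tz":0,"roll":0.066},{"tx":0,"ty":0,"tz":0,"roll":0.066},{"tx":0,"ty":0,"tz":0,"roll":0},{"tx":0,"ty":0,"tz":0,"roll":0},{"tx":0,"ty":0,"tz":0,"roll":0}]'
python3 - <<'E'
from h import *
c,s,a=look("wrist","w6.png",.526,.173,.02,.04,.085)
plan(c[0],c[1],4,a)
E
```

```text
t: 17.15
tool_pos: [0.5106, 0.1067, 0.2371]
tool_rot: [3.129, -0.271, -0.006]
contact_force: [1.4, -0.2, 1.0]
opening: 0.0852
grip_force: 0.0
t: 17.82
tool_pos: [0.5231, 0.171, 0.2371]
tool_rot: [3.105, -0.477, -0.002]
contact_force: [-0.1, 0.4, -0.0]
opening: 0.0846
grip_force: 0.0
wrist (array([529.4, 172.1]), array([118.7,  64.1]), -17.5) z pct [0.0227 0.0267 0.0282] 1108
t 17.87 tool [523.3 171.  237.5] heading -17.47 tilt [-1.e-03 -3.e-04 -1.e+00]
 shift [  5.7  -3.  233.5] L 233.6 n>= 6 roll 0.0005 q [ 0.18 -0.13  1.78 -0.    1.49  2.06]
 each [ 0.96 -0.5  38.91]
```

```bash
python3 -m handwheel '[{"tx":5.5,"ty":-3,"tz":20,"roll":0},{"tx":0,"ty":0,"tz":38,"roll":0},{"tx":0,"ty":0,"tz":40,"roll":0},{"tx":0,"ty":0,"tz":40,"roll":0},{"tx":0,"ty":0,"tz":38,"roll":0},{"tx":0,"ty":0,"tz":28,"roll":0},{"tx":0,"ty":0,"tz":18,"roll":0},{"tx":0,"ty":0,"tz":10,"roll":0},{"tx":0,"ty":0,"tz":0,"roll":0},{"tx":0,"ty":0,"tz":0,"roll":0}]'
python3 -c "
from h import *
plan(529.2,172.2,4,-17.5)"
```

```text
t: 18.7
tool_pos: [0.53, 0.1727, 0.0066]
tool_rot: [-3.105, 0.478, -0.001]
contact_force: [0.3, -0.0, -0.5]
opening: 0.0848
grip_force: 0.0
t 18.7 tool [530.  172.7   6.6] heading -17.49 tilt [ 4.e-04  1.e-04 -1.e+00]
 shift [-0.7  0.7  2.6] L 2.7 n>= 1 roll 0.0002 q [0.18 0.14 1.92 0.   1.08 2.06]
 each [-0.66  0.74  2.56]
```

```bash
python3 -m handwheel '[{"tx":-0.5,"ty":0.5,"tz":2,"roll":0},{"tx":0,"ty":0,"tz":0,"roll":0}]'
python3 -m handwheel '[{"tx":0,"ty":0,"tz":0,"roll":0},{"tx":0,"ty":0,"tz":0,"roll":0},{"tx":0,"ty":0,"tz":0,"roll":0},{"tx":0,"ty":0,"tz":0,"roll":0},{"tx":0,"ty":0,"tz":0,"roll":0},{"tx":0,"ty":0,"tz":0,"roll":0},{"tx":0,"ty":0,"tz":0,"roll":0},{"tx":0,"ty":0,"tz":0,"roll":0}]' 50 50
python3 -m handwheel '[{"tx":0,"ty":0,"tz":-10,"roll":0},{"tx":0,"ty":0,"tz":-25,"roll":0},{"tx":0,"ty":0,"tz":-38,"roll":0},{"tx":0,"ty":0,"tz":-38,"roll":0},{"tx":0,"ty":0,"tz":-30,"roll":0},{"tx":0,"ty":0,"tz":-15,"roll":0},{"tx":0,"ty":0,"tz":-5,"roll":0},{"tx":0,"ty":0,"tz":0,"roll":0}]'
python3 -c "
from h import *
plan(441.5,-353.6,165,-9.9)"
```

```text
t: 18.87
tool_pos: [0.5304, 0.1727, 0.0059]
tool_rot: [-3.104, 0.477, -0.005]
contact_force: [0.2, 1.2, 0.1]
opening: 0.0851
grip_force: 0.0
t: 19.53
tool_pos: [0.5303, 0.1728, 0.0057]
tool_rot: [-3.104, 0.477, -0.004]
contact_force: [-0.1, -0.3, 5.9]
opening: 0.0628
grip_force: 56.2
t: 20.2
tool_pos: [0.5296, 0.1726, 0.1668]
tool_rot: [-3.104, 0.477, -0.004]
contact_force: [-0.2, -0.4, -1.0]
opening: 0.0629
grip_force: 55.4
t 20.2 tool [529.6 172.6 166.8] heading -17.49 tilt [ 2.9e-03  5.0e-04 -1.0e+00]
 shift [ 74.1 528.4   1.3] L 533.6 n>= 14 roll -0.1324 q [ 0.18 -0.06  1.84 -0.    1.36  2.06]
 each [ 5.29 37.74  0.09]
```

```bash
python3 -m handwheel '[{"tx":2.5,"ty":18,"tz":0,"roll":0},{"tx":4.2,"ty":30,"tz":0,"roll":0},{"tx":5.3,"ty":37.8,"tz":0,"roll":0},{"tx":5.3,"ty":37.8,"tz":0,"roll":0},{"tx":5.3,"ty":37.8,"tz":0,"roll":0},{"tx":5.3,"ty":37.8,"tz":0,"roll":0},{"tx":5.3,"ty":37.8,"tz":0,"roll":0},{"tx":5.3,"ty":37.8,"tz":0,"roll":0},{"tx":5.3,"ty":37.8,"tz":0,"roll":0},{"tx":5.3,"ty":37.8,"tz":0,"roll":0},{"tx":5.3,"ty":37.8,"tz":0,"roll":0},{"tx":5.3,"ty":37.8,"tz":0,"roll":0}]'
python3 -m handwheel '[{"tx":5,"ty":36,"tz":0,"roll":0},{"tx":4.2,"ty":30,"tz":0,"roll":0},{"tx":3.1,"ty":22,"tz":0,"roll":0},{"tx":2,"ty":14,"tz":0,"roll":-0.04},{"tx":0,"ty":0,"tz":0,"roll":-0.05},{"tx":0,"ty":0,"tz":0,"roll":-0.042},{"tx":0,"ty":0,"tz":0,"roll":0},{"tx":0,"ty":0,"tz":0,"roll":0},{"tx":0,"ty":0,"tz":0,"roll":0}]'
python3 -c "
from h import *
plan(441.5,-353.6,130,-9.9)"
```

```text
t: 21.2
tool_pos: [0.4559, -0.2525, 0.1622]
tool_rot: [-3.103, 0.478, 0.006]
contact_force: [0.9, 0.4, -0.7]
opening: 0.0629
grip_force: 55.4
t: 21.95
tool_pos: [0.4404, -0.3525, 0.1635]
tool_rot: [-3.128, 0.273, 0.003]
contact_force: [-0.6, -0.0, -1.2]
opening: 0.0628
grip_force: 55.4
t 21.95 tool [ 440.4 -352.5  163.5] heading -9.96 tilt [-0.0018  0.002  -1.    ]
 shift [ 1.4  0.9 33.5] L 33.5 n>= 1 roll -0.0011 q [-0.81 -0.04  1.82  0.    1.36  0.94]
 each [ 1.38  0.93 33.47]
```

```bash
python3 -m handwheel '[{"tx":1,"ty":0.9,"tz":15,"roll":0},{"tx":0,"ty":0,"tz":18,"roll":0},{"tx":0,"ty":0,"tz":0,"roll":0},{"tx":0,"ty":0,"tz":0,"roll":0},{"tx":0,"ty":0,"tz":0,"roll":0},{"tx":0,"ty":0,"tz":0,"roll":0}]'
python3 - <<'E'
from h import *
plan(441.5,-353.6,82.7,-9.9)
im,d,X=cloud("wrist"); save(im,"w7.png")
fit(X,[439.9,-353.5],-9.9,[(79,86),(132,145),(145,160)])
E
```

```text
t: 22.45
tool_pos: [0.4423, -0.3548, 0.1334]
tool_rot: [3.129, -0.272, 0.002]
contact_force: [1.0, 0.2, -0.8]
opening: 0.0629
grip_force: 55.4
t 22.45 tool [ 442.3 -354.8  133.4] heading -9.92 tilt [ 0.0014 -0.0014 -1.    ]
 shift [-1.1 -1.1 50.7] L 50.7 n>= 2 roll -0.0004 q [-0.81 -0.01  1.84  0.    1.3   0.94]
 each [-0.55 -0.56 25.35]
79 86 front 59.9 sides [-31.6  31. ] z99 [81.9 83.5] 687
132 145 front 61.4 sides [-29.   27.6] z99 [137.1 144.5] 13186
145 160 front 61.5 sides [-44.8  43. ] z99 [154.3 159.4] 5984
```

View pics/w7.png

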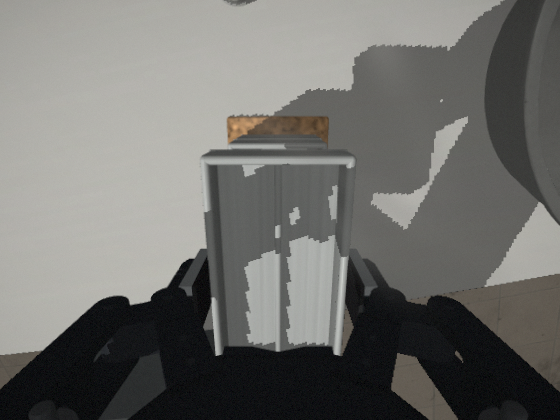

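The held tray (front rim u 203–354, v 157) is aligned with the stack, about 1.4 mm too far forward. I'll correct that and lower it.

```bash
python3 -m handwheel '[{"tx":-1.3,"ty":-0.7,"tz":10,"roll":0},{"tx":0,"ty":0,"tz":15,"roll":0},{"tx":0,"ty":0,"tz":10,"roll":0},{"tx":0,"ty":0,"tz":5,"roll":0},{"tx":0,"ty":0,"tz":3,"roll":0},{"tx":0,"ty":0,"tz":2,"roll":0},{"tx":0,"ty":0,"tz":2,"roll":0},{"tx":0,"ty":0,"tz":1.5,"roll":0},{"tx":0,"ty":0,"tz":0,"roll":0},{"tx":0,"ty":0,"tz":0,"roll":0}]'
python3 -c "
from h import *
plan(441.3,-353.9,82.7,-9.9)"
```

```text
t: 23.33
tool_pos: [0.4408, -0.3536, 0.084]
tool_rot: [3.129, -0.272, 0.001]
contact_force: [-0.5, -0.5, -1.7]
opening: 0.0624
grip_force: 55.4
t 23.33 tool [ 440.8 -353.6   84. ] heading -9.92 tilt [ 4.e-04 -4.e-04 -1.e+00]
 shift [0.6 0.2 1.3] L 1.4 n>= 1 roll -0.0004 q [-0.81  0.05  1.87 -0.    1.22  0.94]
 each [0.57 0.16 1.25]
```

```bash
python3 -m handwheel '[{"tx":0,"ty":0,"tz":0.7,"roll":0},{"tx":0,"ty":0,"tz":0.7,"roll":0},{"tx":0,"ty":0,"tz":0.5,"roll":0},{"tx":0,"ty":0,"tz":0,"roll":0},{"tx":0,"ty":0,"tz":0,"roll":0}]'
```

```text
t: 23.75
tool_pos: [0.4409, -0.3537, 0.0827]
tool_rot: [3.129, -0.272, 0.001]
contact_force: [-1.4, 0.5, 5.1]
opening: 0.063
grip_force: 56.1
```

```bash
python3 -m handwheel '[{"tx":0,"ty":0,"tz":0,"roll":0},{"tx":0,"ty":0,"tz":0,"roll":0},{"tx":0,"ty":0,"tz":0,"roll":0},{"tx":0,"ty":0,"tz":0,"roll":0},{"tx":0,"ty":0,"tz":-10,"roll":0},{"tx":0,"ty":0,"tz":-25,"roll":0},{"tx":0,"ty":0,"tz":-38,"roll":0},{"tx":0,"ty":0,"tz":-40,"roll":0},{"tx":0,"ty":0,"tz":-25,"roll":0},{"tx":0,"ty":0,"tz":-15,"roll":0},{"tx":0,"ty":0,"tz":0,"roll":0},{"tx":0,"ty":0,"tz":0,"roll":0}]' 85
python3 -m handwheel '[{"tx":0,"ty":0,"tz":0,"roll":0},{"tx":0,"ty":0,"tz":0,"roll":0}]'
python3 - <<'E'
from h import *
look("wrist","w8.png",.441,-.354,.097,.113)
plan(447,359,240,15.8)
E
```

```text
t: 24.75
tool_pos: [0.441, -0.3538, 0.236]
tool_rot: [3.128, -0.272, 0.003]
contact_force: [0.0, -0.0, -0.3]
opening: 0.0847
grip_force: 0.0
t: 24.92
tool_pos: [0.4398, -0.3526, 0.2322]
tool_rot: [-3.127, 0.271, 0.005]
contact_force: [-0.0, 0.4, 0.4]
opening: 0.0855
grip_force: 0.0
wrist (array([ 440.2, -353.1]), array([119.7,  64.2]), -9.8) z pct [0.0988 0.1037 0.105 ] 1840
t 24.97 tool [ 439.8 -352.7  232.3] heading -9.92 tilt [-0.0027  0.0028 -1.    ]
 shift [-115.6 -702.3   -5.7] L 711.8 n>= 18 roll -0.449 q [-0.81 -0.09  1.75 -0.    1.48  0.94]
 each [ -6.42 -39.02  -0.32]
```

```bash
python3 -m handwheel '[{"tx":-3,"ty":-18,"tz":0,"roll":0},{"tx":-5.5,"ty":-34,"tz":0,"roll":0},{"tx":-6.6,"ty":-40.2,"tz":0,"roll":0},{"tx":-6.6,"ty":-40.2,"tz":0,"roll":0},{"tx":-6.6,"ty":-40.2,"tz":0,"roll":0},{"tx":-6.6,"ty":-40.2,"tz":0,"roll":0},{"tx":-6.6,"ty":-40.2,"tz":0,"roll":0},{"tx":-6.6,"ty":-40.2,"tz":0,"roll":0},{"tx":-6.6,"ty":-40.2,"tz":0,"roll":0},{"tx":-6.6,"ty":-40.2,"tz":0,"roll":0},{"tx":-6.6,"ty":-40.2,"tz":0,"roll":0},{"tx":-6.6,"ty":-40.2,"tz":0,"roll":0}]'
python3 -m handwheel '[{"tx":-6.6,"ty":-40.2,"tz":0,"roll":0},{"tx":-6.6,"ty":-40.2,"tz":0,"roll":0},{"tx":-6.6,"ty":-40.2,"tz":0,"roll":0},{"tx":-6.6,"ty":-40.2,"tz":0,"roll":0},{"tx":-6.6,"ty":-40.2,"tz":0,"roll":0},{"tx":-5,"ty":-30,"tz":0,"roll":0},{"tx":-3,"ty":-17,"tz":0,"roll":0},{"tx":0,"ty":0,"tz":0,"roll":-0.112},{"tx":0,"ty":0,"tz":0,"roll":-0.112},{"tx":0,"ty":0,"tz":0,"roll":-0.112},{"tx":0,"ty":0,"tz":0,"roll":-0.112},{"tx":0,"ty":0,"tz":0,"roll":0}]'
python3 -m handwheel '[{"tx":0,"ty":0,"tz":0,"roll":0},{"tx":0,"ty":0,"tz":0,"roll":0},{"tx":0,"ty":0,"tz":0,"roll":0}]'
python3 - <<'E'
from h import *
b=look("wrist","w9.png",.449,.359,.036,.056)
p=look("wrist",None,.449,.359,.009,.06)
plan(b[0][0],b[0][1],19,p[2])
E
```

```text
t: 25.97
tool_pos: [0.4444, 0.1085, 0.2334]
tool_rot: [3.129, -0.272, -0.002]
contact_force: [0.6, 0.3, 0.0]
opening: 0.085
grip_force: 0.0
t: 26.97
tool_pos: [0.4472, 0.3577, 0.2329]
tool_rot: [3.11, 0.433, -0.004]
contact_force: [-0.4, 0.1, -0.5]
opening: 0.0852
grip_force: 0.0
t: 27.22
tool_pos: [0.4477, 0.3578, 0.2342]
tool_rot: [3.112, 0.428, -0.001]
contact_force: [-0.2, 0.7, 0.3]
opening: 0.085
grip_force: 0.0
wrist (array([451.7, 358.4]), array([58.8, 11.6]), 15.8) z pct [0.0416 0.0447 0.046 ] 554
wrist (array([450.6, 358. ]), array([119.8,  64.1]), 15.4) z pct [0.0118 0.0133 0.0447] 4938
t 27.32 tool [447.8 357.9 234.6] heading 15.69 tilt [-2.e-04 -1.e-04 -1.e+00]
 shift [  4.    0.5 215.6] L 215.6 n>= 6 roll 0.005 q [ 0.54 -0.07  1.73  0.    1.48  1.84]
 each [ 0.66  0.09 35.93]
```

```bash
python3 -m handwheel '[{"tx":3.2,"ty":0.5,"tz":20,"roll":0.004},{"tx":0,"ty":0,"tz":36,"roll":0},{"tx":0,"ty":0,"tz":40,"roll":0},{"tx":0,"ty":0,"tz":40,"roll":0},{"tx":0,"ty":0,"tz":34,"roll":0},{"tx":0,"ty":0,"tz":24,"roll":0},{"tx":0,"ty":0,"tz":14,"roll":0},{"tx":0,"ty":0,"tz":6,"roll":0},{"tx":0,"ty":0,"tz":0,"roll":0},{"tx":0,"ty":0,"tz":0,"roll":0}]'
python3 -c "
from h import *
plan(450.9,358.2,20,15.5)"
python3 -m handwheel '[{"tx":0,"ty":0,"tz":0,"roll":0},{"tx":0,"ty":0,"tz":0,"roll":0},{"tx":0,"ty":0,"tz":0,"roll":0},{"tx":0,"ty":0,"tz":0,"roll":0},{"tx":0,"ty":0,"tz":0,"roll":0},{"tx":0,"ty":0,"tz":0,"roll":0},{"tx":0,"ty":0,"tz":0,"roll":0},{"tx":0,"ty":0,"tz":0,"roll":0},{"tx":0,"ty":0,"tz":0,"roll":0},{"tx":0,"ty":0,"tz":0,"roll":0},{"tx":0,"ty":0,"tz":0,"roll":0},{"tx":0,"ty":0,"tz":0,"roll":0}]' 4 40
```

```text
t: 28.15
tool_pos: [0.4522, 0.359, 0.0223]
tool_rot: [-3.112, -0.424, -0.004]
contact_force: [-0.8, 0.4, -0.7]
opening: 0.085
grip_force: 0.0
t 28.15 tool [452.2 359.   22.3] heading 15.5 tilt [ 0.0022  0.0014 -1.    ]
 shift [-1.5  0.5  2.3] L 2.8 n>= 1 roll 0.0001 q [0.54 0.16 1.87 0.   1.11 1.84]
 each [-1.46  0.45  2.31]
t: 29.15
tool_pos: [0.4512, 0.3584, 0.021]
tool_rot: [-3.113, -0.424, -0.0]
contact_force: [-0.3, 0.7, 3.8]
opening: 0.0113
grip_force: 41.8
```

```bash
python3 -m handwheel '[{"tx":0,"ty":0,"tz":-10,"roll":0},{"tx":0,"ty":0,"tz":-25,"roll":0},{"tx":0,"ty":0,"tz":-38,"roll":0},{"tx":0,"ty":0,"tz":-38,"roll":0},{"tx":0,"ty":0,"tz":-30,"roll":0},{"tx":0,"ty":0,"tz":-20,"roll":0},{"tx":0,"ty":0,"tz":-10,"roll":0},{"tx":0,"ty":0,"tz":0,"roll":0.11},{"tx":0,"ty":0,"tz":0,"roll":0.11},{"tx":0,"ty":0,"tz":0,"roll":0.11},{"tx":0,"ty":0,"tz":0,"roll":0.112},{"tx":0,"ty":0,"tz":0,"roll":0}]'
python3 -m handwheel '[{"tx":0,"ty":0,"tz":0,"roll":0},{"tx":0,"ty":0,"tz":0,"roll":0}]'
python3 -c "
from h import *
plan(440.7,-353.2,190,-9.8)"
```

```text
t: 30.15
tool_pos: [0.4503, 0.3578, 0.1902]
tool_rot: [3.128, -0.271, -0.003]
contact_force: [0.6, 0.9, -1.3]
opening: 0.0115
grip_force: 41.1
t: 30.32
tool_pos: [0.4506, 0.3581, 0.1909]
tool_rot: [3.13, -0.265, -0.002]
contact_force: [0.1, 0.7, -0.6]
opening: 0.0114
grip_force: 41.1
t 30.32 tool [450.6 358.1 190.9] heading -9.68 tilt [-1.2e-03 -8.0e-04 -1.0e+00]
 shift [109.8 702.8   1.4] L 711.3 n>= 18 roll 0.0022 q [ 0.54 -0.04  1.77 -0.    1.41  2.28]
 each [ 6.1  39.05  0.08]
```

```bash
python3 -m handwheel '[{"tx":2.8,"ty":18,"tz":0,"roll":0},{"tx":5.3,"ty":34,"tz":0,"roll":0},{"tx":6.2,"ty":39.7,"tz":0,"roll":0},{"tx":6.2,"ty":39.7,"tz":0,"roll":0},{"tx":6.2,"ty":39.7,"tz":0,"roll":0},{"tx":6.2,"ty":39.7,"tz":0,"roll":0},{"tx":6.2,"ty":39.7,"tz":0,"roll":0},{"tx":6.2,"ty":39.7,"tz":0,"roll":0},{"tx":6.2,"ty":39.7,"tz":0,"roll":0},{"tx":6.2,"ty":39.7,"tz":0,"roll":0},{"tx":6.2,"ty":39.7,"tz":0,"roll":0},{"tx":6.2,"ty":39.7,"tz":0,"roll":0}]'
python3 -m handwheel '[{"tx":6.2,"ty":39.7,"tz":0,"roll":0},{"tx":6.2,"ty":39.7,"tz":0,"roll":0},{"tx":6.2,"ty":39.7,"tz":0,"roll":0},{"tx":6.2,"ty":39.7,"tz":0,"roll":0},{"tx":5.6,"ty":36,"tz":0,"roll":0},{"tx":4.5,"ty":29,"tz":0,"roll":0},{"tx":3.1,"ty":20,"tz":0,"roll":0},{"tx":1.6,"ty":10,"tz":0,"roll":0},{"tx":0,"ty":0,"tz":8,"roll":0},{"tx":0,"ty":0,"tz":14,"roll":0},{"tx":0,"ty":0,"tz":0,"roll":0},{"tx":0,"ty":0,"tz":0,"roll":0}]'
python3 -m handwheel '[{"tx":0,"ty":0,"tz":0,"roll":0},{"tx":0,"ty":0,"tz":0,"roll":0}]'
python3 - <<'E'
from h import *
plan(440.7,-353.2,120,-9.8)
im,d,X=cloud("wrist"); save(im,"w10.png")
fit(X,[440.2,-353.1],-9.8,[(100,108),(155,166),(180,200)])
E
```

```text
t: 31.32
tool_pos: [0.4431, -0.0979, 0.1918]
tool_rot: [3.13, -0.266, 0.001]
contact_force: [0.8, 0.1, -1.2]
opening: 0.0112
grip_force: 41.1
t: 32.32
tool_pos: [0.4387, -0.3505, 0.1673]
tool_rot: [-3.127, 0.265, 0.005]
contact_force: [0.2, -0.7, -0.7]
opening: 0.0111
grip_force: 41.1
t: 32.48
tool_pos: [0.4397, -0.3521, 0.17]
tool_rot: [3.13, -0.266, 0.001]
contact_force: [-0.2, 0.0, -0.5]
opening: 0.0111
grip_force: 41.1
t 32.48 tool [ 439.7 -352.1  170. ] heading -9.73 tilt [ 4.e-04 -3.e-04 -1.e+00]
 shift [ 1.1  0.9 50. ] L 50.0 n>= 2 roll 0.0012 q [-0.81 -0.05  1.82  0.    1.37  0.93]
 each [ 0.55  0.44 25.01]
100 108 front 59.8 sides [-31.9  31.1] z99 [103.9 105.8] 635
155 166 front 58.8 sides [-30.4  32.4] z99 [162.3 163.8] 11640
180 200 front 28.9 sides [-10.9  13.1] z99 [193.3 199.5] 2994
```

View pics/w10.png

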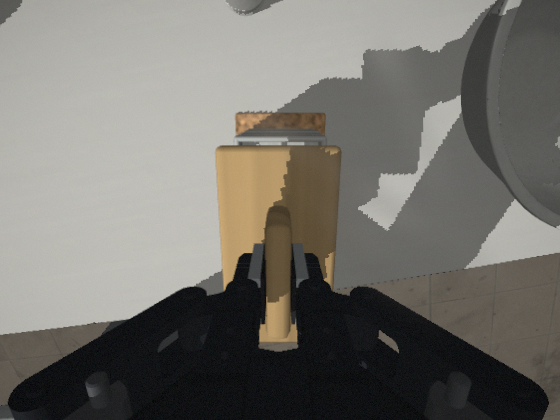

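The lid (front edge u 217–340, v 147) is over the stack rim (u 236–326). A shift of about 1 mm in x and 1 mm in y centres it; then I lower it.

```bash
python3 -m handwheel '[{"tx":1.0,"ty":1.1,"tz":10,"roll":0.001},{"tx":0,"ty":0,"tz":15,"roll":0},{"tx":0,"ty":0,"tz":9,"roll":0},{"tx":0,"ty":0,"tz":5,"roll":0},{"tx":0,"ty":0,"tz":3,"roll":0},{"tx":0,"ty":0,"tz":2,"roll":0},{"tx":0,"ty":0,"tz":2,"roll":0},{"tx":0,"ty":0,"tz":1.5,"roll":0},{"tx":0,"ty":0,"tz":0,"roll":0},{"tx":0,"ty":0,"tz":0,"roll":0}]'
python3 -c "
from h import *
plan(440.7,-353.2,120,-9.8)"
```

```text
t: 33.37
tool_pos: [0.4403, -0.3543, 0.1226]
tool_rot: [3.13, -0.27, 0.001]
contact_force: [-0.8, -0.0, -0.3]
opening: 0.0112
grip_force: 41.1
t 33.37 tool [ 440.3 -354.3  122.6] heading -9.87 tilt [ 4.e-04 -4.e-04 -1.e+00]
 shift [ 0.2 -1.2  2.6] L 2.8 n>= 1 roll -0.0012 q [-0.81  0.    1.85  0.    1.29  0.93]
 each [ 0.16 -1.17  2.57]
```

```bash
python3 -m handwheel '[{"tx":0,"ty":0,"tz":0.7,"roll":0},{"tx":0,"ty":0,"tz":0.7,"roll":0},{"tx":0,"ty":0,"tz":0.7,"roll":0},{"tx":0,"ty":0,"tz":0.7,"roll":0},{"tx":0,"ty":0,"tz":0,"roll":0},{"tx":0,"ty":0,"tz":0,"roll":0}]'
```

```text
t: 33.87
tool_pos: [0.4403, -0.3543, 0.1199]
tool_rot: [3.13, -0.27, 0.0]
contact_force: [-1.1, 0.9, 3.0]
opening: 0.0115
grip_force: 41.6
```

```bash
python3 -m handwheel '[{"tx":0,"ty":0,"tz":0,"roll":0},{"tx":0,"ty":0,"tz":0,"roll":0},{"tx":0,"ty":0,"tz":0,"roll":0},{"tx":0,"ty":0,"tz":0,"roll":0},{"tx":0,"ty":0,"tz":0,"roll":0},{"tx":0,"ty":0,"tz":-10,"roll":0},{"tx":0,"ty":0,"tz":-20,"roll":0},{"tx":0,"ty":0,"tz":-35,"roll":0},{"tx":0,"ty":0,"tz":-35,"roll":0},{"tx":0,"ty":0,"tz":-20,"roll":0},{"tx":0,"ty":0,"tz":0,"roll":0},{"tx":0,"ty":0,"tz":0,"roll":0}]' 50
python3 -m handwheel '[{"tx":0,"ty":0,"tz":0,"roll":0},{"tx":0,"ty":0,"tz":0,"roll":0},{"tx":0,"ty":0,"tz":0,"roll":0}]'
python3 - <<'E'
from h import *
look("wrist","w11.png",.441,-.354,.106,.15)
im,d,X=cloud("wrist")
fit(X,[440.2,-353.1],-9.8,[(109,117),(138,150)])
m=np.isfinite(X[...,0])&(X[...,2]>.107)&(X[...,2]<.119)&(np.hypot(X[...,0]-.44,X[...,1]+.3535)<.075)
P=X[m]; A=np.c_[P[:,:2]-[.44,-.3535],np.ones(len(P))]; print("plate slope",np.linalg.lstsq(A,P[:,2],rcond=None)[0].round(4))
im,d,X=cloud("side"); save(im,"side1.png"); save(im[230:400,200:400].repeat(3,0).repeat(3,1),"side1c.png")
S=np.load("side0.npy")
for n,(u,v) in dict(flask=(271,105),mug=(318,195),salt=(355,287)).items():
    a=X[v-15:v+15,u-12:u+12]; b=S[v-15:v+15,u-12:u+12]; print(n,np.nanmedian(np.linalg.norm(a-b,axis=-1)).round(4))
E
```

```text
t: 34.87
tool_pos: [0.4409, -0.3549, 0.2422]
tool_rot: [3.127, -0.27, 0.005]
contact_force: [-0.3, 0.6, -0.6]
opening: 0.0499
grip_force: 0.0
t: 35.12
tool_pos: [0.4395, -0.3535, 0.2374]
tool_rot: [-3.128, 0.27, 0.004]
contact_force: [0.4, 0.1, -0.8]
opening: 0.0501
grip_force: 0.0
wrist (array([ 440.1, -353.8]), array([119.4,  64.3]), -9.9) z pct [0.1109 0.1123 0.1438] 8565
109 117 front 59.9 sides [-32.2  30.8] z99 [112.2 113.9] 4272
138 150 front 29.8 sides [-6.1  4.5] z99 [143.6 145.3] 507
plate slope [-1.000e-04  1.200e-03  1.122e-01]
flask 0.0041
mug 0.5121
salt 0.0026
```

View pics/side1c.png

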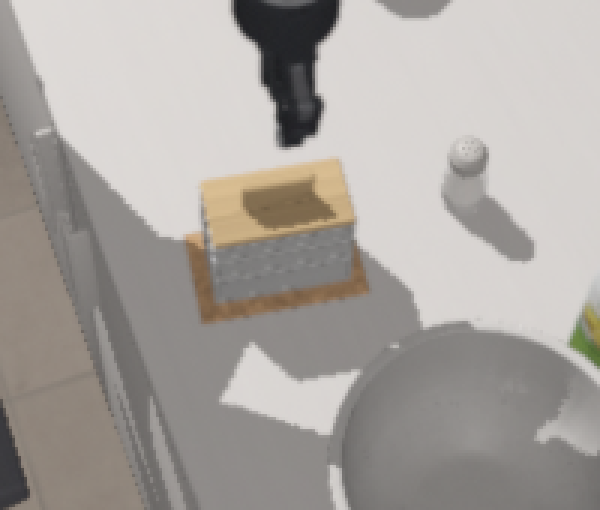

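View pics/w11.png

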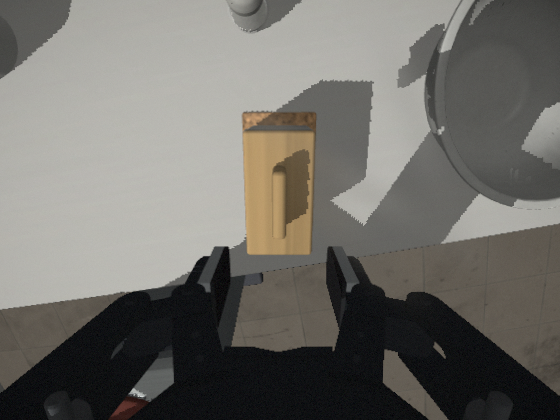

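The stack is flat, square and at full height, with the lid plate at about 113 mm. The mug reading is probably the arm blocking the side view, so I'll check it from the top camera before handing in.

```bash
python3 - <<'E'
from h import *
im,d,X=cloud("top"); S=np.load("top0.npy")
for n,(u,v) in dict(flask=(172,178),mug=(298,180),salt=(394,187)).items():
    for Y in (S,X):
        P=Y[v-20:v+20,u-20:u+20].reshape(-1,3); Q=P[P[:,2]>.03]; print(n,rect(Q),Q[:,2].max().round(3))
E
```

```text
flask (array([639.8, 353.1]), array([70.9, 54.9]), -48.4) 0.256
flask (array([639.8, 354.3]), array([70.9, 57.6]), -57.1) 0.254
mug (array([648. , -22.5]), array([104.6,  74.7]), -71.2) 0.107
mug (array([648.7, -22.4]), array([103.5,  76.3]), -72.2) 0.108
salt (array([ 616.6, -348.7]), array([38.4, 36.3]), -4.0) 0.092
salt (array([ 616., -350.]), array([38.5, 37.9]), -12.6) 0.095
```

Mug, flask and shaker are all where they were.

```bash
python3 -c "
from station import ctrl
print(ctrl.finish_job())"
```

```text
the job is handed in; nothing more can be done
None
```

The lunch box is put together on the mat in the order asked, each part fully home and the mug, flask and salt shaker unmoved, and the job was handed in after about 35 s of robot time.

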